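Lift the soaked spacer out with the tongs

ROBOT

A 7-joint arm with a two-finger parallel gripper is mounted at the origin on the work surface. World frame = base frame: x ahead of the robot, y to its left, z up, the work surface at z = 0. Lengths are in m, angles in rad, forces in N, time in s.
With the tool pointing down it reaches from about 0.4 to 0.85 m from the base axis. Payload 6.9 kg.
Tool frame: the origin (TCP) lies at the very end of the fingers, on their centre line; the grasp point (between the pads) lies 19 mm behind it; z points along the fingers, y is the line along which they close (so a half turn about z gives the same grasp; the last joint's range is limited). The gripper opens to 85 mm and grips with 20 to 120 N. Pads are 22 mm wide; open, the fingers measure 114 mm over their backs; the gripper's body (76 mm by 85 mm) begins 54 mm behind the grasp point. The pads swing forward as they close: fully open they stand 13 mm farther back than shut.
Start: joints at [1.355, 0.507, -0.238, 1.5, 0.126, 1.149, -0.155], TCP at [0.197, -0.593, 0.231] pointing down, gripper open.
Joint ranges: [-3.08, 3.08], [-0.24, 2.05], [-1.43, 1.35], [0, 2.5], [-1.52, 4.66], [0.17, 1.96], [-2.89, 2.89]. Speed limits (rad/s): [2.39, 2.39, 3.14, 3.14, 3.14, 3.14, 3.14].

INTERFACE

Orientations are given as a unit quaternion [x, y, z, w].
In Python, from station import manip gives the robot as it stands. Calls block until the motion is done:
- manip.move_ptp(position, orientation): joint-space move of the TCP to a pose.
- manip.line_to(position, v=0.15, orientation=None, threshold=None): straight line of the TCP; orientation=None keeps the orientation; v is the mean speed in m/s. With threshold (N) it stops when the force on the tool has changed by that much, and returns True; else False.
- manip.goto_joints(angles): joint-space move.
- manip.ungrasp() and manip.close(strength=None): open the fingers fully, or close them until they stop; strength is the grip in N (None keeps the last).
- manip.wait(seconds).
- manip.solve_ik(position, orientation): joint angles nearest the present ones, or None.
- manip.get_image(name): name is "side" or "top" or "wrist"; returns (picture, depth): 384x512x3 uint8, red, green, blue; 384x512 float32, m along the optical axis (not along the pixel's ray), 0 where there is no reading.
- manip.get_calibration(name): a dict with "K" (3x3 intrinsics, pixels), "R" (3x3) and "t" (3): a world point X has camera coordinates R X + t; the wrist camera has in their place "hand_eye" (4x4, takes a point from camera to tool coordinates, whose origin is the TCP and whose axes are the flange's). Camera axes: x right, y down, z forward; pixel columns grow to the right and rows downward; lengths in m; the calibration is good to about 2 mm. A picture is of the moment at which its call begins: read the wrist's pose just before it. get_calibration takes no time and is no camera call.
A pose or a line that the arm cannot do raises manip.Unreachable and nothing moves.
- manip.close_job(): hands the job in; it is judged then, once.
Readings, each from a call of its own:
- manip.read_time_s(): time.
- manip.read_qpos(): joint angles.
- manip.read_qvel(): joint speeds.
- manip.read_joint_torque(): joint torques, N m.
- manip.read_ee_pos(): TCP position.
- manip.read_eef_rot(): TCP orientation.
- manip.read_ft_force(): force on the tool from outside, world axes, zero at the start.
- manip.read_ft_torque(): the same for the moment, N m.
- manip.read_finger_gap(): opening from 0.0 (shut) to 1.0 (fully open).
- manip.read_grasp_force(): force on a finger pad.
Only numpy, scipy, OpenCV 4.12 (cv2) and the standard library are available. Lean on these libraries where they do the work, as an engineer would, in place of code of your own. Each camera call takes 0.05 s, during which the arm holds its last target. There are 200 camera calls.

TASK

A brass spacer stands in the deep pocket of the white soaking block, between the open jaws of the sprung tongs standing there. Squeeze the tongs shut on it, lift both out together and lower them into the mouth of the empty drip stand, not the one that already holds a spacer, until the tongs' feet rest on its top on either side of the mouth. Let go, so that the spacer stands on the stand's floor and the tongs stay standing in the mouth; never touch the spacer with the fingers.

Things in the scene. Friction and masses are not known exactly. Their poses are not given: they have to be found in the camera images.
- tongs: Loose steel tongs, 180 g (sizes in mm). Origin: mid underside of the saddle that rests on the rim; z up, y the squeeze direction. Saddle: bar along x, 80 long, 8 high, ending in feet 16 (x) by 44 (y) at x = +-32. Jaws: upright plates at y = +-21, 16 wide in x, 6 thick, from z = -57 (tips) to +56; open 48 over the outer faces, 36 inside. Fixed spine between them, 10 in y. Top (spring bow) z = 68.
- tongs_grip (a point): Point on the tongs' middle, 30 mm above tongs, axes alike: pinch the jaws' outer faces along y here; the fingers stay above the rim. Each jaw slides in up to 12 mm, staying parallel, against a spring (1.5 N at first, 3.5 N at 8 mm), and springs back when let go. Shut on the spacer they measure 34 mm outside. The squeeze also carries the tongs: keep 30 to 60 N on.
- spacer: Loose brass ring, 22 mm outside, 10 mm bore, 25 mm tall, 40 to 85 g. Origin: mid underside, z its axis. It stands on the pocket floor between the open jaws, within 6 mm of their middle; the tips hang 3 mm above the floor. Fixed white block 96 x 110 x 70 mm; pocket 28 (tongs' x) by 60 (tongs' y), 60 deep. Raise the tongs by at least 75 mm before moving sideways.
- stand: The empty drip stand: fixed aluminium frame, grey floor, 96 (x) by 110 (y) x 70 mm, sides open. Origin: mid underside, z up. Mouth in the top: 36 in x, 70 in y, centred over the origin. The tongs enter with their y along the stand's y, either way round; feet rest on the top beyond the long edges, tongs' origin then at z = 70. Floor at z = 8: the spacer hangs 2 mm above it when the feet rest.
- full_stand: A second drip stand, same shape and size, whose floor already carries a spacer like the first. Not to be used. Origin: mid underside.
Mind the look-alikes: they are no part of the job. What is shaped like the stand but green is not meant. Leave any blue look-alike of the tongs alone.

How it is judged:
By the outcome, as a careful person would: the job done as asked, in the order asked, and still so for the second after the job is handed in, with the robot touching nothing.
It also fails if it takes over 48 s, if anything falls off the work surface, if the arm or the gripper's body presses on something with over 40 N, if the wrist force passes 120 N, or if a joint passes its speed limit or range.

## Working session

There is one attempt and no reset: what is moved stays moved. The work goes in short steps, each a Python script; the robot and the scene stay as the last script left them, time stands still between calls to the robot, and variables do not carry over. Pictures are saved under pics/ and viewed, at most 10 in all, crops included, and the job is handed in when it is done.

```bash
mkdir -p pics; ls; python3 - <<'E'
from station import manip
import cv2,numpy as np
for n in("side","top"):
    p,d=manip.get_image(n); cv2.imwrite(f"pics/{n}0.png",p[:,:,::-1]); np.savez(f"{n}0.npz",p=p,d=d)
    c=manip.get_calibration(n); print(n,c)
print(manip.get_calibration("wrist"),manip.read_eef_rot(),manip.read_time_s())
E
```

```text
pics
side {'K': array([[399.86188477,   0.        , 245.55252464],
       [  0.        , 399.86188477, 194.91268747],
       [  0.        ,   0.        ,   1.        ]]), 'R': array([[-0.96908129, -0.24657393,  0.00909641],
       [-0.18342542,  0.69525797, -0.69496149],
       [ 0.16503504, -0.67514269, -0.71898942]]), 't': array([0.48341644, 0.10795443, 1.13145825])}
top {'K': array([[351.12969107,   0.        , 254.9071168 ],
       [  0.        , 351.12969107, 198.3097194 ],
       [  0.        ,   0.        ,   1.        ]]), 'R': array([[ 0.00469838, -0.99998237,  0.00363214],
       [-0.97638237, -0.00537199, -0.21598287],
       [ 0.21599857, -0.00253159, -0.9763904 ]]), 't': array([0.07109467, 0.48033958, 0.76055562])}
{'K': array([[322.34944071,   0.        , 261.18277361],
       [  0.        , 322.34944071, 192.25979298],
       [  0.        ,   0.        ,   1.        ]]), 'hand_eye': array([[ 4.79592404e-04, -9.48113565e-01, -3.17931498e-01,
         8.28944281e-02],
       [ 9.99999862e-01,  3.86236792e-04,  3.56668014e-04,
         7.08801874e-04],
       [-2.15364941e-04, -3.17931625e-01,  9.48113619e-01,
        -1.42508295e-01],
       [ 0.00000000e+00,  0.00000000e+00,  0.00000000e+00,
         1.00000000e+00]])} [ 9.87162732e-01  1.59715620e-01 -1.52660640e-04 -7.98484321e-04] 0.1
```

View pics/top0.png

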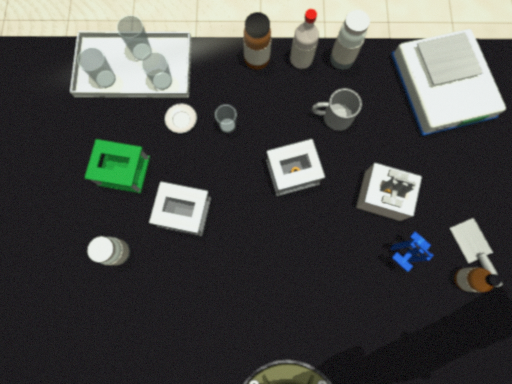

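View pics/side0.png

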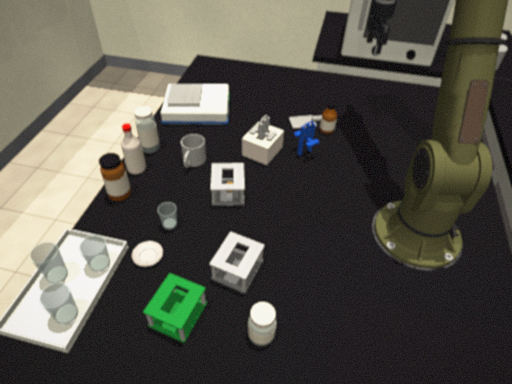

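The top view shows the white block with the tongs at (390,190), the blue decoy at (412,252), the full stand at (295,165) with brass visible inside, the empty stand at (180,205) and the green decoy at (117,165). The side view agrees: tongs (263,140), full stand (228,183), empty stand (238,262).

```bash
cat > h.py <<'E'
import numpy as np,cv2
from scipy.spatial.transform import Rotation as Ro
from station import manip
def cam(n):
    c=manip.get_calibration(n)
    if n!="wrist": return c["K"],c["R"],c["t"]
    T=np.eye(4);T[:3,:3]=Ro.from_quat(manip.read_eef_rot()).as_matrix();T[:3,3]=manip.read_ee_pos()
    W=np.linalg.inv(T@c["hand_eye"]); return c["K"],W[:3,:3],W[:3,3]
def plane(C,uv,z):
    K,R,t=C; uv=np.atleast_2d(uv).astype(float)
    d=np.c_[uv,np.ones(len(uv))]@np.linalg.inv(K).T@R; o=-R.T@t
    return o+d*((z-o[2])/d[:,2])[:,None]
def cloud(C,d):
    K,R,t=C; v,u=np.indices(d.shape)
    P=np.stack([u,v,np.ones_like(u)],-1)@np.linalg.inv(K).T*d[...,None]
    return (P-t)@R
def down(yaw): # tool x axis at yaw, z down
    return (Ro.from_euler('z',yaw)*Ro.from_euler('x',np.pi)).as_quat()
def shot(name):
    C=cam("wrist"); p,d=manip.get_image("wrist"); cv2.imwrite(f"pics/{name}.png",p[:,:,::-1])
    np.savez(name+".npz",p=p,d=d,K=C[0],R=C[1],t=C[2]); return C,p,d
E
python3 - <<'E'
from h import *
f=np.load("top0.npz");C=cam("top");P=cloud(C,f["d"])
for nm,(u,v) in dict(block=(392,188),stand=(180,205),full=(295,165)).items():
    c=plane(C,(u,v),.07)[0]
    m=(np.abs(P[...,2]-.07)<.006)&(np.hypot(P[...,0]-c[0],P[...,1]-c[1])<.09)&(f["d"]>0)
    cs=max(cv2.findContours(m.astype(np.uint8),0,2)[0],key=cv2.contourArea)[:,0]
    X=plane(C,cs,.07)[:,:2].astype(np.float32)
    b=cv2.minAreaRect(X);e=cv2.boxPoints(b);print(nm,c.round(3),np.round(b[0],4),np.round(b[1],4),b[2],"height",np.median(P[m][:,2]))
    for i in(0,1):
        q=e[i+1]-e[i];print(np.linalg.norm(q),np.degrees(np.arctan2(q[1],q[0])))
m=(f["d"]>0)&(P[...,2]>.09)&(np.hypot(*(np.moveaxis(P[...,:2],-1,0)-plane(C,(392,188),.07)[0][:2,None,None]))<.08)
print(P[m].mean(0),P[m].max(0))
E
```

```text
block [ 0.502 -0.239  0.07 ] [ 0.4994 -0.2395] [0.1114 0.0976] 73.15642547607422 height 0.06935662655585804
0.097616844 -16.843561
0.11138938 73.156425
stand [0.46  0.242 0.07 ] [0.4558 0.2464] [0.1108 0.0959] 78.74732971191406 height 0.06924117835091338
0.09594669 -11.252667
0.11080424 78.74735
full [ 0.555 -0.019  0.07 ] [ 0.5578 -0.0181] [0.0971 0.1101] 15.863086700439453 height 0.0691422518034209
0.11014924 -74.13694
0.09708656 15.863086
[ 0.49957513 -0.24048781  0.11691309] [ 0.51583898 -0.21771482  0.13854674]
```

```bash
python3 - <<'E'
from h import *
y=np.radians(-16.84);q=down(y)
c=np.array([.4995,-.2405])
for s in(-17,163):
    print(s,manip.solve_ik([*c,.27],down(np.radians(s))),manip.solve_ik([.456,.246,.25],down(np.radians(s+5.6))))
ax=np.array([np.cos(y),np.sin(y)])
manip.move_ptp([*c,.29],q); a=shot("w1")
manip.line_to([*(c-.05*ax),.29],v=.2); b=shot("w2")
for C,p,d in(a,b):
    P=cloud(C,d);near=(d>0)&(np.hypot(P[...,0]-c[0],P[...,1]-c[1])<.09)
    for lo,hi in((.064,.075),(.0755,.083),(.115,.145)):
        m=near&(P[...,2]>lo)&(P[...,2]<hi)
        if m.sum()<20: print(lo,m.sum());continue
        X=P[m]; r=cv2.minAreaRect(X[:,:2].astype(np.float32)); print(lo,m.sum(),X.mean(0).round(4),np.round(r[0],4),np.round(r[1],4),round(r[2],2),np.median(X[:,2]).round(4))
print(manip.read_time_s(),manip.read_ee_pos())
E
```

```text
-17 [ 0.57014259  0.36784623 -0.24097916  1.6247053   0.09373092  1.16038486
 -1.56026689] [-0.65662732  0.32471074  0.15845703  1.75134315 -0.05742009  1.07002658
 -2.24849638]
163 [ 1.00157684  0.47964843 -0.93832742  1.61938916  0.40307389  1.24974818
  1.26158145] [ 0.22686105  0.54049032 -1.22425036  1.74108576  0.53563133  1.24764865
  0.24021537]
0.064 5293 [ 0.505  -0.2431  0.07  ] [ 0.5021 -0.2428] [0.1102 0.0965] 73.04 0.07
0.0755 1308 [ 0.5066 -0.2462  0.078 ] [ 0.5033 -0.2453] [0.0466 0.0799] 73.12 0.0779
0.115 598 [ 0.5045 -0.2453  0.1291] [ 0.5035 -0.2451] [0.0473 0.0164] 72.2 0.1286
0.064 6191 [ 0.5048 -0.2431  0.07  ] [ 0.5024 -0.2429] [0.1103 0.0953] 73.08 0.07
0.0755 1498 [ 0.5062 -0.246   0.078 ] [ 0.5036 -0.2448] [0.0444 0.0796] 73.21 0.078
0.115 581 [ 0.5036 -0.2452  0.1303] [ 0.5035 -0.2451] [0.048  0.0156] 73.06 0.1296
2.3083 [ 0.45174312 -0.22679218  0.29026305]
```

View pics/w1.png

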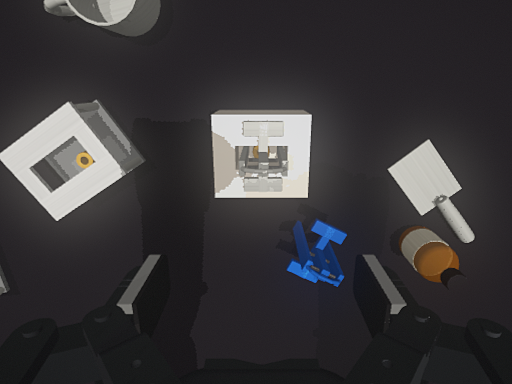

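View pics/w2.png

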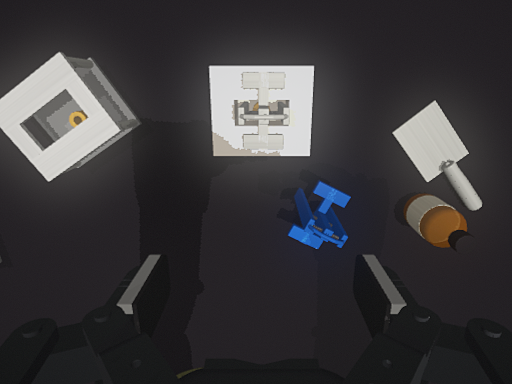

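Both wrist views show the tongs in the block at about (263,155) and (263,110), with the blue decoy at (318,255) and (318,215). The depth from both views agrees: tongs centre (0.5035, −0.245), y axis at 73.1°, saddle top 0.078. Next I measure the empty stand from two wrist positions.

```bash
python3 - <<'E'
from h import *
f=np.load("w1.npz");P=cloud((f["K"],f["R"],f["t"]),f["d"]);p=f["p"].astype(int)
m=(p[...,2]>p[...,0]+60)&(f["d"]>0);print("blue",P[m].min(0).round(3),P[m].max(0).round(3))
y=np.radians(-11.25);q=down(y)
c=np.array([.456,.246]);ax=np.array([np.cos(y),np.sin(y)])
manip.move_ptp([*(c-.05*ax),.29],q); a=shot("s1")
manip.line_to([*(c-.01*ax),.29],v=.2); b=shot("s2")
for C,p,d in(a,b):
    P=cloud(C,d);near=(d>0)&(np.hypot(P[...,0]-c[0],P[...,1]-c[1])<.1)
    m=near&(abs(P[...,2]-.07)<.004)
    cs,h=cv2.findContours(m.astype(np.uint8),cv2.RETR_CCOMP,2)
    i=max(range(len(cs)),key=lambda i:cv2.contourArea(cs[i]) if h[0,i,3]<0 else 0)
    j=max(range(len(cs)),key=lambda i:cv2.contourArea(cs[i]) if h[0,i,3]>=0 else 0)
    for k in(i,j):
        r=cv2.minAreaRect(plane(C,cs[k][:,0],.07)[:,:2].astype(np.float32));print(np.round(r[0],4),np.round(r[1],4),round(r[2],2))
    print("top z",np.median(P[m][:,2]))
    fl=near&(P[...,2]<.05)&(P[...,2]>.003)&(np.hypot(P[...,0]-r[0][0],P[...,1]-r[0][1])<.02);print("floor",fl.sum(),np.percentile(P[fl][:,2],[5,50,95]).round(4))
print(manip.read_time_s())
E
```

```text
blue [ 0.262 -0.316 -0.001] [ 0.405 -0.23   0.126]
[0.4585 0.2451] [0.11   0.0951] 78.66
[0.4581 0.2452] [0.0714 0.0375] 78.67
top z 0.06999369807342391
floor 744 [0.0066 0.0079 0.0095]
[0.4589 0.245 ] [0.11  0.095] 78.61
[0.4589 0.245 ] [0.0715 0.0367] 78.61
top z 0.06998626465282769
floor 548 [0.0067 0.0081 0.0093]
4.525
```

View pics/s1.png

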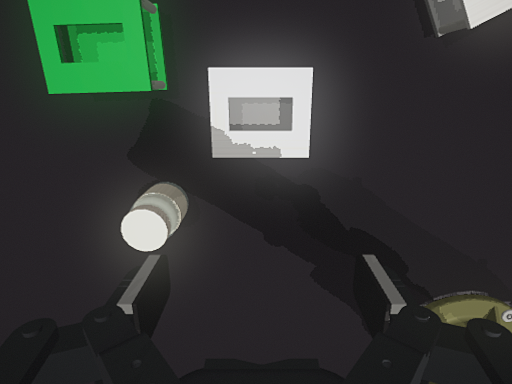

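The picture shows the empty stand's mouth at (260,113), a white bottle at (150,225) and the green decoy top left. The stand is at (0.4587, 0.245), with its y axis at 78.6°, top at 0.070 and floor at 0.008. Now the grasp.

```bash
python3 - <<'E'
from h import *
f=np.load("s1.npz");P=cloud((f["K"],f["R"],f["t"]),f["d"])[170:250,115:195].reshape(-1,3)
P=P[P[:,2]>.02];print("bottle",np.percentile(P,[2,98],axis=0).round(3))
q=down(np.radians(-16.9));c=[.5035,-.245]
manip.move_ptp([*c,.22],q)
print(manip.read_ft_force().round(2))
print(manip.line_to([*c,.082],v=.08,threshold=8),manip.read_ee_pos(),manip.read_ft_force().round(2))
manip.close(45);manip.wait(.3)
print(manip.read_finger_gap(),manip.read_grasp_force(),manip.read_ft_force().round(2))
p,d=manip.get_image("side");cv2.imwrite("pics/g1.png",cv2.resize(p[90:200,200:360,::-1],None,fx=4,fy=4))
print(manip.read_time_s())
E
```

```text
bottle [[0.34  0.369 0.025]
 [0.391 0.421 0.101]]
[-0.39 -0.3  -1.51]
False [ 0.50373417 -0.24510109  0.08240843] [-1.5   0.58 -0.47]
0.3240428559140029 44.43918764591217 [-2.87  0.26 13.22]
9.15
```

```bash
python3 - <<'E'
from h import *
x=manip.read_ee_pos()
manip.line_to([x[0],x[1],x[2]+.01],v=.03)
print(manip.read_finger_gap(),manip.read_grasp_force(),manip.read_ft_force().round(2))
manip.line_to([x[0],x[1],x[2]+.1],v=.1);manip.wait(.2)
print(manip.read_finger_gap(),manip.read_grasp_force(),manip.read_ft_force().round(2),manip.read_ee_pos())
p,d=manip.get_image("side");cv2.imwrite("pics/g2.png",cv2.resize(p[60:180,190:350,::-1],None,fx=4,fy=4,interpolation=2))
C,p,d=shot("w3");print(manip.read_time_s())
E
```

```text
0.32118431755729676 44.52677071094513 [-0.09 -0.05 -2.41]
0.31824215327882277 44.528067111968994 [-0.02  0.53 -2.67] [ 0.50364842 -0.24497721  0.18282619]
11.0333
```

View pics/g2.png

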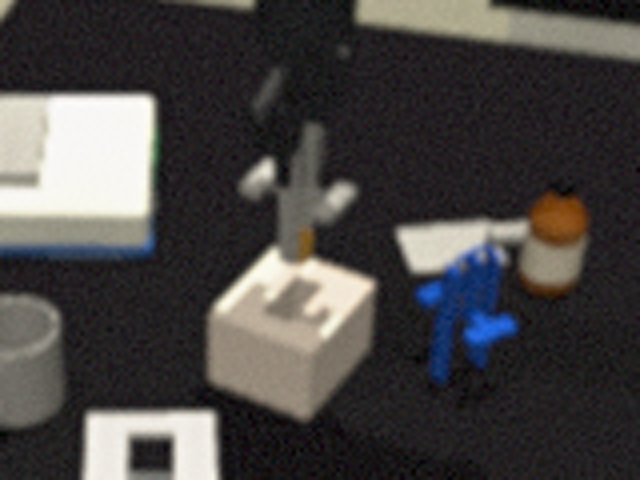

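View pics/w3.png

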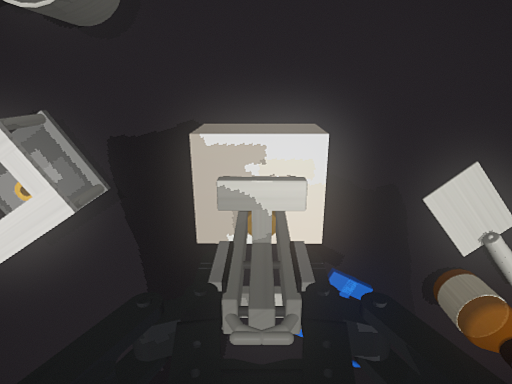

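In both views the brass is held between the shut jaws: side crop (305,245), wrist (262,222). The near foot is at (262,193) in the wrist view. I check the tongs' pose in the hand.

```bash
python3 - <<'E'
from h import *
f=np.load("w3.npz");P=cloud((f["K"],f["R"],f["t"]),f["d"])
y=np.radians(-16.9);ax=np.array([np.cos(y),np.sin(y)]);ay=np.array([-ax[1],ax[0]])
e=np.array([.50365,-.24498]);L=np.stack([(P[...,:2]-e)@ax,(P[...,:2]-e)@ay,P[...,2]],-1)
for n,s in(("foot",(slice(183,205),slice(225,300))),):
    X=L[s].reshape(-1,3);print(n,np.percentile(X,[2,50,98],axis=0).round(4))
    A=np.c_[X[:,:2],np.ones(len(X))];print("plane slopes",np.linalg.lstsq(A,X[:,2],rcond=None)[0].round(4))
m=(abs(L[...,2]-.178)<.004)&(abs(L[...,0])<.06)&(abs(L[...,1])<.04)&(f["d"]>0)
r=cv2.minAreaRect(L[m&(L[...,0]>.023)][:,:2].astype(np.float32));print(r,m.sum())
E
```

```text
foot [[ 0.0273 -0.0178  0.176 ]
 [ 0.0328 -0.0004  0.1771]
 [ 0.0382  0.0171  0.1785]]
plane slopes [1.6661 0.0019 0.1229]
((0.031434185802936554, -0.0003126915544271469), (0.0441911555826664, 0.016860058531165123), 89.62538146972656) 4005
```

```bash
python3 - <<'E'
from h import *
f=np.load("w3.npz");P=cloud((f["K"],f["R"],f["t"]),f["d"])
y=np.radians(-16.9);ax=np.array([np.cos(y),np.sin(y)]);ay=np.array([-ax[1],ax[0]])
e=np.array([.50365,-.24498]);L=np.stack([(P[...,:2]-e)@ax,(P[...,:2]-e)@ay,P[...,2]],-1)
m=(abs(L[...,2]-.178)<.004)&(abs(L[...,1])<.021)&(L[...,0]>.025)&(L[...,0]<.039)
X=L[m]
for _ in range(3):
    A=np.c_[X[:,0]-.032,X[:,1],np.ones(len(X))];s=np.linalg.lstsq(A,X[:,2],rcond=None)[0];r=X[:,2]-A@s;X=X[abs(r)<2*r.std()]
print(s.round(4),len(X))
f=np.load("w1.npz");P=cloud((f["K"],f["R"],f["t"]),f["d"])-np.array([.5035,-.245,0])
L=np.stack([P[...,:2]@ax,P[...,:2]@ay,P[...,2]],-1)
for g in(1,-1):
    m=(abs(L[...,2]-.078)<.003)&(abs(L[...,1])<.02)&(abs(L[...,0]-g*.032)<.006);print(g,np.median(L[m][:,2]))
E
```

```text
[-7.100e-03 -1.000e-04  1.771e-01] 2115
1 0.07794704053030767
-1 0.07794944608742367
```

No tilt (0.4°), about 1 mm of slip and centred to better than 1 mm. The feet should touch at TCP z ≈ 0.0837. Now I carry the tongs over and lower them.

```bash
python3 - <<'E'
from h import *
q=down(np.radians(-11.36));c=[.4590,.2452]
x=manip.read_ee_pos()
try: manip.line_to([*c,x[2]],v=.2,orientation=q)
except manip.Unreachable: print("unr"); manip.move_ptp([*c,x[2]],q)
manip.wait(.2);print(manip.read_ee_pos(),manip.read_ft_force().round(2),manip.read_finger_gap())
manip.line_to([*c,.095],v=.08);print(manip.read_ft_force().round(2))
print(manip.line_to([*c,.0815],v=.02,threshold=6),manip.read_ee_pos(),manip.read_ft_force().round(2),manip.read_finger_gap(),manip.read_grasp_force(),manip.read_time_s())
p,d=manip.get_image("side");cv2.imwrite("pics/p1.png",cv2.resize(p[180:310,160:320,::-1],None,fx=4,fy=4,interpolation=2))
E
```

```text
[0.45913383 0.24480209 0.18303526] [ 0.5  -0.   -2.05] 0.3182150827888696
[-0.28 -0.43 -2.19]
True [0.45906358 0.24562443 0.08353507] [-0.98 -0.03  7.21] 0.31942857559467913 46.09498679637909 15.6667
```

View pics/p1.png

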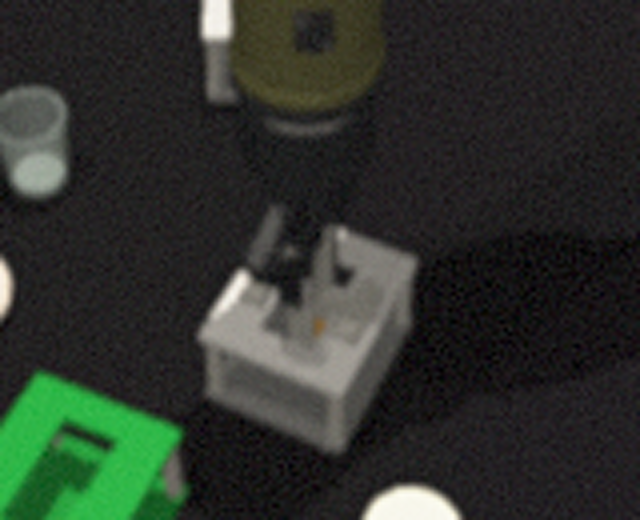

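The tongs are in the empty stand's mouth with brass inside at (318,325), and contact came at the predicted height. Releasing.

```bash
python3 - <<'E'
from h import *
manip.ungrasp();manip.wait(.3)
x=manip.read_ee_pos();print(manip.read_ft_force().round(2),manip.read_finger_gap())
manip.line_to([x[0],x[1],.29],v=.1)
y=np.radians(-11.36);ax=np.array([np.cos(y),np.sin(y)]);ay=np.array([-ax[1],ax[0]])
manip.line_to([*(x[:2]-.04*ax),.29],v=.2);manip.wait(.2)
C,p,d=shot("f1");P=cloud(C,d)-np.array([.4587,.245,0]);L=np.stack([P[...,:2]@ax,P[...,:2]@ay,P[...,2]],-1)
for g in(1,-1):
    m=(abs(L[...,2]-.078)<.004)&(abs(L[...,1])<.03)&(abs(L[...,0]-g*.032)<.012);print(g,m.sum(),L[m].mean(0).round(4))
m=(L[...,2]>.115)&(L[...,2]<.145)&(np.hypot(L[...,0],L[...,1])<.06);print(cv2.minAreaRect(L[m][:,:2].astype(np.float32)),L[m][:,2].max())
s,_=manip.get_image("side")
o=np.hstack([cv2.resize(p[60:190,190:330],(430,400)),cv2.resize(s[220:300,200:274],(370,400))]);cv2.imwrite("pics/f1c.png",o[:,:,::-1]);print(manip.read_time_s())
h=(p[...,0].astype(int)-p[...,2]>50)&(np.hypot(L[...,0],L[...,1])<.06);print("brass",h.sum(),L[h].mean(0) if h.any() else "",L[h][:,2].max() if h.any() else "")
E
```

```text
[-0.17  0.2   0.81] 0.9974995126623221
1 691 [ 0.0308 -0.0011  0.078 ]
-1 618 [-0.032  -0.0007  0.0779]
((-0.00033134641125798225, -0.0007762536406517029), (0.0476020947098732, 0.015085870400071144), 89.92562866210938) 0.1401077575910563
19.4917
brass 45 [-0.00066936  0.00138153  0.03234028] 0.0346841053574779
```

View pics/f1c.png

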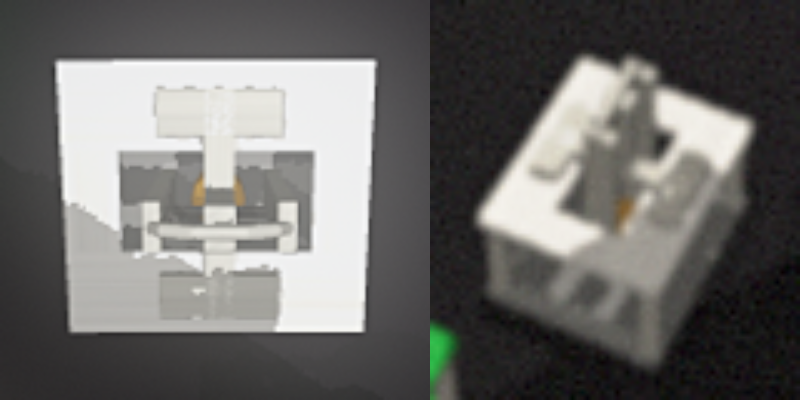

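The picture shows the tongs upright, both feet flat on the stand's top (z 0.078 each), and the jaws open at 48 mm. The brass ring stands free between the jaws at (218,190), its top at about 0.033, which puts it on the floor. Handing in.

```bash
python3 -c "
from station import manip
print(manip.close_job())"
```

```text
the job is handed in; nothing more can be done
None
```

The job is handed in at about 19.5 s: the spacer stands on the empty drip stand's floor, the tongs stand released in its mouth with both feet on the top, and the fingers only gripped the tongs.

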